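# Find the bronze die on the turntable

## Task

One of the four closed die cases on the free-spinning turntable holds the heavy bronze pasta die, the other three hold light plastic ones. Feel by lifting which case is the heavy one, take it off the turntable and stand it upright on the floor of the white tray; the three light cases must end up standing on the turntable. Do not drop or knock over any case or set the turntable whirling, and leave the jug, the shaker and the spatula alone.

Things in the scene. Friction and masses are not known exactly. Their poses are not given: they have to be found in the camera images.
- turntable: round wooden turntable, 300 mm across, flat top 40 mm above the bench, with a low steel hub (44 mm across, 6 mm high) in the middle; spins freely about its upright axis, nothing drives or holds it; origin on the axis at bench height, turns with the platter. The cases stand about 95 mm from its axis, 90 degrees apart, at any yaw
- case_0: one of four identical closed, opaque white square die cases with blue lid and orange band, 60 x 60 mm, 90 mm tall, standing on the turntable; origin at the centre of its underside, z up, x and y square to its sides. Weighs 0.16 to 0.23 kg with a plastic die inside, 0.50 to 0.57 kg with the bronze one; which case that is varies and cannot be seen. Lid does not come off
- case_1: one of four identical closed, opaque white square die cases with blue lid and orange band, 60 x 60 mm, 90 mm tall, standing on the turntable; origin at the centre of its underside, z up, x and y square to its sides. Weighs 0.16 to 0.23 kg with a plastic die inside, 0.50 to 0.57 kg with the bronze one; which case that is varies and cannot be seen. Lid does not come off
- case_2: one of four identical closed, opaque white square die cases with blue lid and orange band, 60 x 60 mm, 90 mm tall, standing on the turntable; origin at the centre of its underside, z up, x and y square to its sides. Weighs 0.16 to 0.23 kg with a plastic die inside, 0.50 to 0.57 kg with the bronze one; which case that is varies and cannot be seen. Lid does not come off
- case_3: one of four identical closed, opaque white square die cases with blue lid and orange band, 60 x 60 mm, 90 mm tall, standing on the turntable; origin at the centre of its underside, z up, x and y square to its sides. Weighs 0.16 to 0.23 kg with a plastic die inside, 0.50 to 0.57 kg with the bronze one; which case that is varies and cannot be seen. Lid does not come off
- tray: white perforated tray fixed to the bench, 320 mm (its x) by 200 mm (its y), 65 mm high, walls and floor 5 mm thick, open above and empty; origin at the centre of its underside. It and the turntable may be on either side
- jug: clear measuring jug, 90 mm across, 120 mm tall, origin at the centre of its underside; bystander
- shaker: shaker jar, 64 mm across, 150 mm tall, origin at the centre of its underside; bystander
- scraper: spatula, 200 mm long along its x, lying flat on the bench; bystander

How it is judged:
By the outcome, as a careful person would: the job done as asked, in the order asked, and still so for the second after the job is handed in, with the robot touching nothing.
It also fails if it takes over 69 s, if anything falls off the work surface, if the arm or the gripper's body presses on something with over 40 N, if the wrist force passes 120 N, or if a joint passes its speed limit or range.

## Robot

A 6-joint arm with a two-finger parallel gripper is mounted at the origin on the work surface. World frame = base frame: x ahead of the robot, y to its left, z up, the work surface at z = 0. Lengths are in m, angles in rad, forces in N, time in s.
With the tool pointing down it reaches from about 0.35 to 0.975 m from the base axis. Payload 4.9 kg.
Tool frame: the origin (TCP) lies on the centre line of the jaws, within the pads' length; the fingertips stand 19 mm ahead of it and the grasp point (between the pads) is the TCP; z points along the fingers, y is the line along which they close (so a half turn about z gives the same grasp; the last joint's range is limited). The gripper opens to 85 mm and grips with 20 to 120 N. Pads are 22 mm wide; open, the fingers measure 114 mm over their backs; the gripper's body (76 mm by 85 mm) begins 54 mm behind the grasp point. The pads swing forward as they close: fully open they stand 13 mm farther back than shut.
Start: joints at [1.213, 0.053, 1.613, -0, 1.476, -0.119], TCP at [0.148, 0.607, 0.25] pointing down, gripper open.
Joint ranges: [-3.01, 3.01], [-1.01, 2.22], [0.06, 2.58], [-1.02, 4.17], [0.09, 2.62], [-3.14, 3.14]. Speed limits (rad/s): [2.57, 2.57, 3.14, 3.14, 3.14, 3.14].

## Interface

Orientations are given as a unit quaternion [w, x, y, z].
In Python, from plant import state, grab_frame, ticket, spotter gives the robot as it stands.
- The arm moves only by the tool apply_moves, never from a script. Its argument "series" is a list of rows, each an object of numbers: "jaw": the closure, from 0 (fully open) to 1 (shut); "dx", "dy", "dz": the shift along the tool's x, y, z in mm; "turn": the turn about the tool's z in rad. A call has 1 to 5 rows; each row is the pose to reach, as a shift and turn from the pose commanded when the call began, along the tool's axes at that moment; what a row does not reach only later rows make up. A row lasts 1/12 s, in which the tool goes at most 41.7 mm and 7.16 degrees, less where a joint would pass 70% of its speed; a pose out of reach is approached as far as the arm can. A call with a gripper value outside its range is refused whole. The fingers move at their own pace and stop on an object; the grip force is fixed at half the most. Time passes only in rows, so rows that repeat a pose let the fingers close. It gives the time, the measured TCP pose, the force, the opening and the grip force at its end, in the units of the state.
- state(): the state, without advancing time (a new reading comes with each control period).
- grab_frame(name): name is "side" or "top" or "wrist"; returns a dict with "pixels" (384x512x3 uint8, red, green, blue), "mtx" (3x3 intrinsics, pixels), "camera_from_world" (4x4, takes a point from world to camera coordinates). Camera axes: x right, y down, z forward; pixel columns grow to the right and rows downward; lengths in m; the calibration is good to about 2 mm. A picture is of the moment at which its call begins. There is no depth.
- ticket.job_done(): hands the job in; it is judged then, once.
Trained networks look in a picture, given as the dict that the camera call returned (one of the last four; its "shot" number tells which), for a name from the list of things; names that differ only in an ending like _2 or _b are one class to them, and where a whole thing is asked for, a point or a joint stands for the part that bears it (a point fixed in the world has none). Each returns a list of dicts, best first, with "conf" (0 to 1); they miss things now and then, are a little off and sometimes report something else, mostly with a low value. They report only what shows in the picture. A call takes as long as a camera call.
- spotter.outline_of(picture, target): "region" (384x512 bool, what is visible of it) and "extent" ([left, top, right, bottom] in pixels, round what is visible of it).
The state is a dict: "time": time; "joint_pos": joint angles; "joint_vel": joint speeds; "joint_efforts": joint torques, N m; "tool_pos": TCP position; "tool_rot": TCP orientation; "contact_force": force on the tool from outside, world axes, zero at the start; "ft_torque": the same for the moment, N m; "gripper_width": opening from 0.0 (shut) to 1.0 (fully open); "grasp_force": force on a finger pad.
Only numpy, scipy, OpenCV 4.12 (cv2) and the standard library are available. Lean on these libraries where they do the work, as an engineer would, in place of code of your own. Each camera call takes 0.05 s, during which the arm holds its last target. There are 200 camera calls.

## Working session

There is one attempt and no reset: what is moved stays moved. The work goes in short steps, Python scripts to look and compute and a tool call to move; the robot and the scene stay as the last step left them, time stands still between calls to the robot, and variables do not carry over. Pictures are saved under pics/ and viewed, at most 10 in all, crops included, and the job is handed in when it is done.

Besides the shell and the picture viewer there is one more tool, called after "Call:" in YAML: its name, and indented under it one key for each argument. apply_moves: Moves the arm, as the interface text tells. Its arguments: {"type":"object","properties":{"series":{"type":"array","items":{"type":"object","properties":{"jaw":{"type":"number"},"dx":{"type":"number"},"dy":{"type":"number"},"dz":{"type":"number"},"turn":{"type":"number"}}}}},"required":["series"]}

```bash
mkdir -p pics; ls; cat > h.py <<'E'
import numpy as np, cv2
from plant import state, grab_frame, ticket, spotter
def save(f,n): cv2.imwrite('pics/'+n+'.png',cv2.cvtColor(f['pixels'],cv2.COLOR_RGB2BGR))
def ray(f,u,v):
    T=f['camera_from_world'];R=T[:3,:3];c=-R.T@T[:3,3]
    d=R.T@np.linalg.inv(f['mtx'])@np.array([u,v,1.]);return c,d
def onz(f,u,v,z):
    c,d=ray(f,u,v);return c+d*(z-c[2])/d[2]
def proj(f,p):
    q=f['camera_from_world']@np.append(p,1.);q=f['mtx']@q[:3];return q[:2]/q[2]
E
python3 - <<'E'
from h import *
s=state();print(s)
for n in ['top','side']:
    f=grab_frame(n);save(f,n+'0');print(n,f['camera_from_world'].round(3).tolist(),f['mtx'].round(1).tolist())
    for t in ['turntable','case_0','tray','jug','shaker','scraper']:
        for o in spotter.outline_of(f,t): print(t,round(o['conf'],2),o['extent'],int(o['region'].sum()))
E
python3 -c "
import cv2,numpy as np
a=[cv2.imread('pics/%s0.png'%n) for n in('top','side')]
" 
```

```text
pics
{'time': 0.0, 'joint_pos': array([ 1.21301314e+00,  5.33783657e-02,  1.61432634e+00, -4.20487836e-06,
        1.47603203e+00, -1.18978067e-01]), 'joint_vel': array([ 0.00057749,  0.00094585,  0.00061204, -0.00112929, -0.00011074,
        0.00072965]), 'joint_efforts': array([ 1.94040949e-03, -3.93687880e+01, -3.70173740e+01, -2.73118241e-05,
        7.12691181e-03,  9.33300242e-06]), 'tool_pos': array([0.14761235, 0.606695  , 0.24903035]), 'tool_rot': array([-2.51106697e-04,  1.19118772e-01,  9.92879433e-01, -1.04221943e-03]), 'contact_force': array([-0.69293621, -0.59537889,  0.012648  ]), 'ft_torque': array([-0.00586929, -0.02154007, -0.03120722]), 'grasp_force': 0.0, 'gripper_width': 1.0063154940809722}
top [[-0.005, -1.0, 0.004, -0.006], [-0.989, 0.004, -0.15, 0.566], [0.15, -0.004, -0.989, 0.89], [0.0, 0.0, 0.0, 1.0]] [[401.5, 0.0, 265.4], [0.0, 401.5, 190.6], [0.0, 0.0, 1.0]]
turntable 0.56 [104.9, 148.9, 231.9, 278.0] 8673
case_0 0.97 [129.5, 236.4, 172.6, 267.6] 1133
case_0 0.81 [187.9, 206.0, 225.4, 233.6] 975
case_0 0.76 [106.1, 178.2, 145.1, 214.1] 1269
case_0 0.64 [1
[... 412 characters left out ...]
.0, 1.0]] [[461.8, 0.0, 259.7], [0.0, 461.8, 192.3], [0.0, 0.0, 1.0]]
turntable 0.87 [108.2, 106.1, 244.0, 203.5] 5398
case_0 0.81 [148.2, 80.8, 187.4, 128.3] 1443
case_0 0.7 [104.4, 116.5, 149.0, 168.5] 1527
case_0 0.61 [194.9, 97.5, 232.6, 149.4] 1496
case_0 0.6 [162.1, 134.9, 209.1, 190.4] 1798
case_0 0.18 [138.6, 204.5, 203.5, 283.3] 1669
tray 0.94 [201.2, 201.2, 424.7, 384.0] 22434
tray 0.33 [148.8, 79.4, 186.3, 127.1] 1457
tray 0.17 [140.3, 205.5, 200.8, 283.6] 1553
jug 0.59 [290.7, 94.1, 335.3, 166.8] 2404
jug 0.33 [105.4, 114.4, 147.8, 172.1] 1528
shaker 0.94 [321.2, 128.7, 363.8, 194.6] 1931
shaker 0.61 [106.0, 116.8, 146.4, 171.2] 1486
scraper 0.84 [137.0, 204.7, 202.9, 283.5] 1761
```

View pics/top0.png

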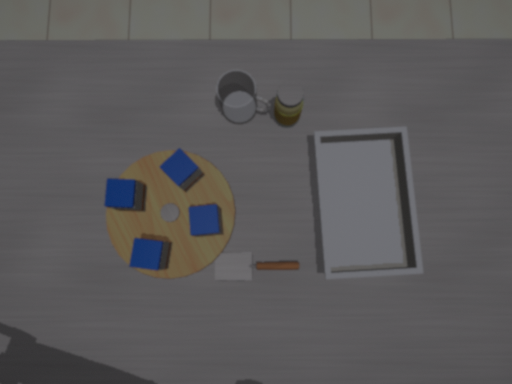

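View pics/side0.png

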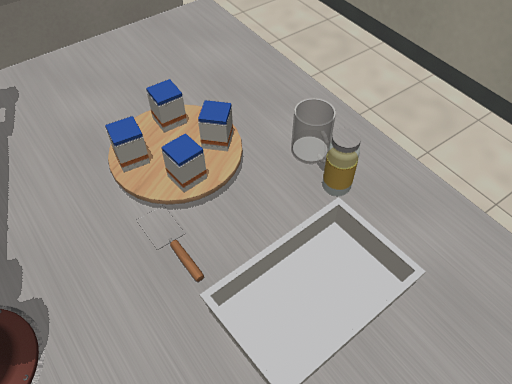

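The top view shows the turntable round (170,213), lids at (181,168), (121,194), (147,254) and (205,220), and the tray at (368,202). The side view agrees. Jug and shaker are at the far edge, and the spatula is near (260,266).

```bash
cat >> h.py <<'E'
from scipy.optimize import least_squares
def blobs(f,lo=60):
    hsv=cv2.cvtColor(f['pixels'],cv2.COLOR_RGB2HSV)
    m=((hsv[...,0]>105)&(hsv[...,0]<130)&(hsv[...,1]>150)&(hsv[...,2]>lo)).astype(np.uint8)
    n,l,st,c=cv2.connectedComponentsWithStats(m)
    return [(l==i) for i in range(1,n) if st[i,4]>150]
def topface(f,m,frac=.8):
    v=f['pixels'][...,2].astype(float); t=np.percentile(v[m],70)
    return m&(v>frac*t)
def sqfit(f,m,z):
    c=cv2.findContours(m.astype(np.uint8),cv2.RETR_EXTERNAL,cv2.CHAIN_APPROX_NONE)[0]
    c=max(c,key=len)[:,0]
    P=np.array([onz(f,u,v,z)[:2] for u,v in c]).astype(np.float32)
    r=cv2.minAreaRect(P*1000);return np.array(r[0])/1000,r[1],r[2]
def tri(fs,uvs):
    A=[];b=[]
    for f,(u,v) in zip(fs,uvs):
        c,d=ray(f,u,v);d/=np.linalg.norm(d);M=np.eye(3)-np.outer(d,d);A.append(M);b.append(M@c)
    A=np.vstack(A);b=np.hstack(b);x=np.linalg.lstsq(A,b,rcond=None)[0];return x,np.linalg.norm(A@x-b)
E
python3 - <<'E'
from h import *
ft=grab_frame('top');fs=grab_frame('side')
def cen(f):
    out=[]
    for b in blobs(f):
        t=topface(f,b);v,u=np.nonzero(t);out.append((u.mean(),v.mean(),t));
    return out
T=cen(ft);S=cen(fs)
print(len(T),len(S))
for a in T:
    print('top',np.round(a[:2],1),int(a[2].sum()),[np.round(q,4) for q in sqfit(ft,a[2],.13)])
    for b in S:
        x,e=tri([ft,fs],[a[:2],b[:2]])
        if e<.012: print('   ',x.round(4),round(e,4),np.round(b[:2]), [np.round(q,4) for q in sqfit(fs,b[2],.13)])
# turntable
def pick(n):
    return [max((o for o in spotter.outline_of(f,n)),key=lambda o:o['conf'])['region'] for f in(ft,fs)]
for n,z in(('turntable',.04),('tray',.065)):
    for f,m in zip((ft,fs),pick(n)):
        if n=='turntable':
            mm=m.copy()
            c=max(cv2.findContours(mm.astype(np.uint8),0,1)[0],key=len)
            h=cv2.convexHull(c)[:,0]
            P=np.array([onz(f,u,v,z)[:2] for u,v in h],np.float32)
            print(n,cv2.minEnclosingCircle(P*1000), cv2.fitEllipse(P*1000))
        else:print(n,sqfit(f,m,z))
# tray rim corners top/side by pixel
for uv,uw in (((314.5,131),(201,296)),((405,127.5),(340,200)),((421,273),(424,271))):
    x,e=tri([ft,fs],[uv,uw]);print('cor',x.round(4),round(e,4))
for uv in ((314.5,131),(405,127.5),(421,273),(327,278)): print(onz(ft,*uv,.065).round(3))
for n in('jug','shaker','scraper'):
    m=pick(n)[0];v,u=np.nonzero(m);print(n,onz(ft,u.mean(),v.mean(),0.06 if n!='scraper' else 0).round(3))
E
```

```text
4 4
top [178.6 166.8] 671 [array([0.6047, 0.175 ]), array([56.3678, 53.821 ]), np.float64(44.8826)]
    [0.6057 0.1752 0.1288] 0.0013 [215. 111.] [array([0.6064, 0.1744]), array([58.9654, 57.4615]), np.float64(44.6531)]
top [119.4 192.7] 731 [array([0.5498, 0.2978]), array([56.976 , 57.0079]), np.float64(87.4131)]
    [0.5505 0.298  0.1286] 0.001 [163.  90.] [array([0.5509, 0.2967]), array([58.2468, 57.7929]), np.float64(87.5646)]
top [203.6 219.5] 713 [array([0.4928, 0.1201]), array([55.9087, 55.6379]), np.float64(5.9375)]
    [0.4749 0.0969 0.2969] 0.0065 [163.  90.] [array([0.5509, 0.2967]), array([58.2468, 57.7929]), np.float64(87.5646)]
    [0.4932 0.1201 0.1289] 0.0009 [182. 148.] [array([0.4938, 0.1197]), array([58.2815, 58.4363]), np.float64(5.4204)]
top [145.9 253.5] 757 [array([0.4234, 0.2372]), array([56.2283, 55.9775]), np.float64(82.3715)]
    [0.4235 0.2375 0.1287] 0.0005 [123. 129.] [array([0.4239, 0.2365]), array([58.1895, 58.0738]), np.float64(81.623)]
turntable ((516.5930786132812, 210.83628845214844), 150.39707946777344) ((516.5324096679688, 210.606689453125), (296.9872131347656, 299.0640869140625), 155.84646606445312)
turntable ((515.4739990234375, 205.18023681640625), 154.334228515625) ((515.3199462890625, 205.59613037109375), (296.21142578125, 307.8167724609375), 159.7982940673828)
tray (array([ 0.53995703, -0.23666177]), (336.2839050292969, 219.61630249023438), 3.0437002182006836)
tray (array([ 0.53809772, -0.23910515]), (342.1966247558594, 219.46815490722656), 2.994176149368286)
cor [ 0.5097 -0.1364  0.1583] 0.2256
cor [ 0.6056 -0.2386  0.2773] 0.0534
cor [ 0.4514 -0.3249  0.345 ] 0.1377
[ 0.702 -0.123  0.065]
[ 0.71  -0.334  0.065]
[ 0.378 -0.35   0.065]
[ 0.368 -0.143  0.065]
jug [0.789 0.054 0.06 ]
shaker [0.788 0.052 0.06 ]
scraper [0.393 0.04  0.   ]
```

```bash
cat >> h.py <<'E'
from scipy.spatial.transform import Rotation as Ro
def plan(x,y,z,yaw):
    s=state();q=s['tool_rot'];R=Ro.from_quat([q[1],q[2],q[3],q[0]]).as_matrix()
    d=R.T@(np.array([x,y,z])-s['tool_pos'])*1000
    cur=np.degrees(np.arctan2(R[1,1],R[0,1]))
    t=-((yaw-cur+90)%180-90)
    print('t',round(s['time'],2),'pos',s['tool_pos'].round(4),'yaw',round(cur,2),'move',d.round(1),'turn',round(np.radians(t),3),'F',s['contact_force'].round(2),'w',round(s['gripper_width'],3),'tilt',R[:2,2].round(4))
E
python3 -c "
from h import *
plan(.4237,.2373,.17,82)"
```

```text
t 1.3 pos [0.1478 0.6073 0.2503] yaw 76.32 move [-355.5 -294.2   80.3] turn -0.099 F [ 0.74  0.11 -0.79] w 1.003 tilt [0. 0.]
```

Call:
apply_moves:
  series:
    - {"dx": -32, "dy": -26, "dz": 6, "jaw": 0}
    - {"dx": -64, "dy": -53, "dz": 12, "turn": -0.03, "jaw": 0}
    - {"dx": -96, "dy": -80, "dz": 18, "turn": -0.05, "jaw": 0}
    - {"dx": -128, "dy": -106, "dz": 24, "turn": -0.08, "jaw": 0}
    - {"dx": -155, "dy": -130, "dz": 30, "turn": -0.099, "jaw": 0}

```text
invalid input at $.series[0]: expected keys jaw, dx, dy, dz, turn
```

```bash
python3 -c "
from h import *
plan(.4237,.2373,.17,82)"
```

```text
t 1.3 pos [0.1478 0.6073 0.2503] yaw 76.32 move [-355.5 -294.2   80.3] turn -0.099 F [ 0.74  0.11 -0.79] w 1.003 tilt [0. 0.]
```

All keys are needed.

Call:
apply_moves:
  series:
    - {"dx": -32, "dy": -26, "dz": 6, "turn": 0, "jaw": 0}
    - {"dx": -64, "dy": -53, "dz": 12, "turn": -0.03, "jaw": 0}
    - {"dx": -96, "dy": -80, "dz": 18, "turn": -0.05, "jaw": 0}
    - {"dx": -128, "dy": -106, "dz": 24, "turn": -0.08, "jaw": 0}
    - {"dx": -155, "dy": -130, "dz": 30, "turn": -0.099, "jaw": 0}

```text
time: 1.72
tool_pos: [0.2686, 0.4426, 0.2202]
tool_rot: [0.0, 0.069, 0.998, 0.0]
contact_force: [0.9, 1.2, -0.4]
gripper_width: 0.998
grasp_force: 0.0
```

```bash
python3 -c "
from h import *
plan(.4237,.2373,.17,82)"
```

```text
t 1.72 pos [0.2686 0.4426 0.2202] yaw 82.08 move [-181.9 -182.    50.2] turn 0.001 F [ 0.86  1.18 -0.4 ] w 0.998 tilt [0.0006 0.0002]
```

Call:
apply_moves:
  series:
    - {"dx": -29, "dy": -29, "dz": 5, "turn": 0, "jaw": 0}
    - {"dx": -58, "dy": -58, "dz": 15, "turn": 0, "jaw": 0}
    - {"dx": -87, "dy": -87, "dz": 25, "turn": 0, "jaw": 0}
    - {"dx": -116, "dy": -116, "dz": 35, "turn": 0, "jaw": 0}
    - {"dx": -145, "dy": -145, "dz": 45, "turn": 0, "jaw": 0}

```text
time: 2.13
tool_pos: [0.3907, 0.2805, 0.1758]
tool_rot: [0.001, 0.07, 0.998, 0.0]
contact_force: [0.6, 0.4, 0.6]
gripper_width: 1.0
grasp_force: 0.0
```

Call:
apply_moves:
  series:
    - {"dx": -25, "dy": -25, "dz": 5, "turn": 0, "jaw": 0}
    - {"dx": -37, "dy": -37, "dz": 5, "turn": 0, "jaw": 0}
    - {"dx": -37, "dy": -37, "dz": 5, "turn": 0, "jaw": 0}

```text
time: 2.38
tool_pos: [0.4229, 0.2377, 0.1706]
tool_rot: [0.0, 0.072, 0.997, -0.0]
contact_force: [-0.1, 0.3, 0.4]
gripper_width: 1.0
grasp_force: 0.0
```

```bash
python3 -c "
from h import *
plan(.4237,.2373,.095,82)
f=grab_frame('wrist');save(f,'w1');print(f['camera_from_world'].round(3).tolist())
plan(.4237,.2373,.095,82)
for b in blobs(f):
    print(int(b.sum()),sqfit(f,topface(f,b),.13))
"
```

```text
t 2.38 pos [0.4229 0.2377 0.1706] yaw 81.71 move [-0.9 -0.2 75.6] turn -0.005 F [-0.1   0.31  0.45] w 1.0 tilt [ 0.0001 -0.001 ]
[[0.144, 0.99, -0.001, -0.296], [0.949, -0.138, 0.283, -0.382], [0.28, -0.041, -0.959, 0.194], [0.0, 0.0, 0.0, 1.0]]
t 2.43 pos [0.422  0.2393 0.1708] yaw 81.79 move [-2.  -1.7 75.8] turn -0.004 F [-0.02  0.52  0.92] w 1.001 tilt [-0.0002  0.0002]
10937 (array([0.42235526, 0.23930255]), (58.56654357910156, 58.85015106201172), 82.15223693847656)
358 (array([0.50686267, 0.1038914 ]), (17.356040954589844, 11.518414497375488), 89.48772430419922)
```

View pics/w1.png

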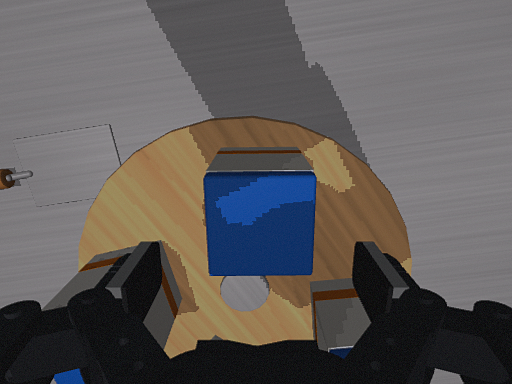

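The wrist camera shows the lid at (260,225), centred between the fingers at columns 150 and 370, with the hub at (245,292). Descending.

Call:
apply_moves:
  series:
    - {"dx": -0.5, "dy": 0, "dz": 30, "turn": -0.004, "jaw": 0}
    - {"dx": -0.5, "dy": 0, "dz": 58, "turn": -0.004, "jaw": 0}
    - {"dx": -0.5, "dy": 0, "dz": 75, "turn": -0.004, "jaw": 0}
    - {"dx": -0.5, "dy": 0, "dz": 75, "turn": -0.004, "jaw": 0.1}
    - {"dx": -0.5, "dy": 0, "dz": 75, "turn": -0.004, "jaw": 0.2}

```text
time: 2.85
tool_pos: [0.4206, 0.2411, 0.0953]
tool_rot: [-0.001, 0.067, 0.998, -0.0]
contact_force: [0.4, -1.0, -0.2]
gripper_width: 0.805
grasp_force: 0.0
```

Call:
apply_moves:
  series:
    - {"dx": 0, "dy": 0, "dz": 0, "turn": 0, "jaw": 0.25}
    - {"dx": 0, "dy": 0, "dz": 0, "turn": 0, "jaw": 0.3}
    - {"dx": 0, "dy": 0, "dz": 0, "turn": 0, "jaw": 0.35}
    - {"dx": 0, "dy": 0, "dz": 0, "turn": 0, "jaw": 0.4}
    - {"dx": 0, "dy": 0, "dz": 0, "turn": 0, "jaw": 0.45}

```text
time: 3.27
tool_pos: [0.4229, 0.2412, 0.0982]
tool_rot: [0.001, 0.068, 0.998, 0.001]
contact_force: [-1.4, 1.5, 6.0]
gripper_width: 0.697
grasp_force: 64.6
```

Call:
apply_moves:
  series:
    - {"dx": 0, "dy": 0, "dz": -6, "turn": 0, "jaw": 0.45}
    - {"dx": 0, "dy": 0, "dz": -16, "turn": 0, "jaw": 0.45}
    - {"dx": 0, "dy": 0, "dz": -25, "turn": 0, "jaw": 0.45}
    - {"dx": 0, "dy": 0, "dz": -25, "turn": 0, "jaw": 0.45}
    - {"dx": 0, "dy": 0, "dz": -25, "turn": 0, "jaw": 0.45}

```text
time: 3.68
tool_pos: [0.4222, 0.2404, 0.1216]
tool_rot: [0.001, 0.068, 0.998, 0.0]
contact_force: [-0.1, -0.5, -5.6]
gripper_width: 0.697
grasp_force: 66.0
```

```bash
python3 -c "
from h import *
F=[]
for i in range(6):
    f=grab_frame('wrist');F.append(state()['contact_force'])
print(np.mean(F,0),np.array(F)[:,2].round(2))
save(f,'w2');plan(.4237,.2373,.095,82)
for b in blobs(f):
    print(int(b.sum()),sqfit(f,topface(f,b),.155))
f=grab_frame('top')
for b in blobs(f):
    print(int(b.sum()),sqfit(f,topface(f,b),.13))
"
```

```text
[ 0.07915099 -0.09460181 -5.24808095] [-5.86 -4.48 -5.22 -4.86 -5.88 -5.19]
t 3.98 pos [0.4214 0.2402 0.1202] yaw 82.22 move [-2.7 -2.5 25.2] turn 0.004 F [ 1.04 -1.14 -5.19] w 0.696 tilt [-0.0011 -0.0004]
20121 (array([0.41109293, 0.24139993]), (56.46522903442383, 41.39213562011719), 81.61458587646484)
668 (array([0.60413409, 0.17347226]), (56.45639419555664, 54.045753479003906), 42.99577331542969)
747 (array([0.55146869, 0.29695352]), (56.91499328613281, 56.9879264831543), 86.0630874633789)
714 (array([0.49079263, 0.1206298 ]), (55.4243049621582, 55.439998626708984), 4.121629238128662)
```

Felt weight is 5.25 N (about 0.535 kg), so this is the heavy case. Lifting it clear.

Call:
apply_moves:
  series:
    - {"dx": 0, "dy": 0, "dz": -15, "turn": 0, "jaw": 0.45}
    - {"dx": 0, "dy": 0, "dz": -40, "turn": 0, "jaw": 0.45}
    - {"dx": 0, "dy": 0, "dz": -68, "turn": 0, "jaw": 0.45}
    - {"dx": 0, "dy": 0, "dz": -95, "turn": 0, "jaw": 0.45}
    - {"dx": 0, "dy": 0, "dz": -115, "turn": 0, "jaw": 0.45}

```text
time: 4.45
tool_pos: [0.4223, 0.2405, 0.2383]
tool_rot: [0.001, 0.068, 0.998, 0.0]
contact_force: [0.6, 0.6, -5.1]
gripper_width: 0.693
grasp_force: 66.9
```

```bash
python3 -c "
from h import *
plan(.54,-.238,.24,93)
"
```

```text
t 4.45 pos [0.4223 0.2405 0.2383] yaw 82.22 move [-181.4 -458.2   -1.9] turn -0.188 F [ 0.62  0.62 -5.11] w 0.693 tilt [0.0023 0.0008]
```

Call:
apply_moves:
  series:
    - {"dx": -4, "dy": -10, "dz": 0, "turn": 0, "jaw": 0.45}
    - {"dx": -12, "dy": -30, "dz": 0, "turn": 0, "jaw": 0.45}
    - {"dx": -22, "dy": -55, "dz": 0, "turn": 0, "jaw": 0.45}
    - {"dx": -32, "dy": -81, "dz": 0, "turn": 0, "jaw": 0.45}
    - {"dx": -43, "dy": -108, "dz": 0, "turn": 0, "jaw": 0.45}

```text
time: 4.87
tool_pos: [0.4489, 0.1258, 0.2336]
tool_rot: [-0.001, 0.067, 0.998, -0.0]
contact_force: [0.8, 0.6, -5.1]
gripper_width: 0.696
grasp_force: 66.9
```

Call:
apply_moves:
  series:
    - {"dx": -11, "dy": -27, "dz": 0, "turn": 0, "jaw": 0.45}
    - {"dx": -22, "dy": -54, "dz": 0, "turn": 0, "jaw": 0.45}
    - {"dx": -33, "dy": -81, "dz": 0, "turn": 0, "jaw": 0.45}
    - {"dx": -43, "dy": -108, "dz": 0, "turn": 0, "jaw": 0.45}
    - {"dx": -54, "dy": -135, "dz": 0, "turn": 0, "jaw": 0.45}

```text
time: 5.28
tool_pos: [0.484, -0.0156, 0.2335]
tool_rot: [-0.001, 0.068, 0.998, -0.0]
contact_force: [0.8, -0.9, -6.3]
gripper_width: 0.701
grasp_force: 66.9
```

Call:
apply_moves:
  series:
    - {"dx": -11, "dy": -27, "dz": 0, "turn": 0, "jaw": 0.45}
    - {"dx": -22, "dy": -54, "dz": 0, "turn": 0, "jaw": 0.45}
    - {"dx": -33, "dy": -81, "dz": 0, "turn": -0.02, "jaw": 0.45}
    - {"dx": -43, "dy": -108, "dz": 0, "turn": -0.04, "jaw": 0.45}
    - {"dx": -54, "dy": -135, "dz": 0, "turn": -0.06, "jaw": 0.45}

```text
time: 5.7
tool_pos: [0.519, -0.1566, 0.2333]
tool_rot: [-0.002, 0.038, 0.999, 0.0]
contact_force: [0.6, -0.2, -4.1]
gripper_width: 0.697
grasp_force: 66.9
```

```bash
python3 -c "
from h import *
plan(.54,-.238,.24,93)
"
```

```text
t 5.7 pos [ 0.519  -0.1566  0.2333] yaw 85.68 move [-27.  -79.6  -6.8] turn -0.128 F [ 0.55 -0.19 -4.1 ] w 0.697 tilt [-0.0031  0.001 ]
```

Call:
apply_moves:
  series:
    - {"dx": -8, "dy": -24, "dz": 0, "turn": -0.03, "jaw": 0.45}
    - {"dx": -15, "dy": -46, "dz": 0, "turn": -0.06, "jaw": 0.45}
    - {"dx": -21, "dy": -64, "dz": 0, "turn": -0.09, "jaw": 0.45}
    - {"dx": -25, "dy": -76, "dz": 0, "turn": -0.12, "jaw": 0.45}
    - {"dx": -27, "dy": -80, "dz": 0, "turn": -0.128, "jaw": 0.45}

```text
time: 6.12
tool_pos: [0.54, -0.2387, 0.2333]
tool_rot: [-0.002, -0.025, 1.0, 0.0]
contact_force: [-0.8, -0.4, -6.0]
gripper_width: 0.696
grasp_force: 66.9
```

```bash
python3 -c "
from h import *
fs=[grab_frame(n) for n in('wrist','side','top')]
plan(.54,-.238,.06,93)
for f,n in zip(fs,'wst'): save(f,n+'3')
# bottom band vs tray floor: image
a=fs[0]['pixels'];b=fs[1]['pixels']
cv2.imwrite('pics/c3.png',cv2.resize(np.hstack([a,b]),(800,300))[...,::-1])
"
```

```text
t 6.27 pos [ 0.5403 -0.2363  0.2342] yaw 92.93 move [ -0.   -2.  174.2] turn -0.001 F [-0.29  0.14 -6.11] w 0.695 tilt [-0.0023  0.0017]
```

View pics/c3.png

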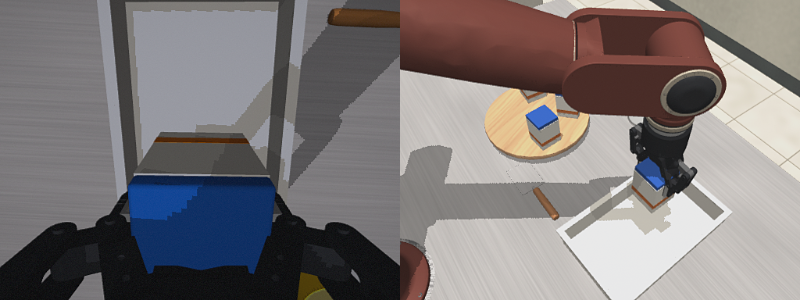

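The left panel (wrist) shows the case upright in the jaws over the tray floor, and the side view confirms it is over the tray. I'll lower most of the way, then feel for the floor.

Call:
apply_moves:
  series:
    - {"dx": 0, "dy": -1, "dz": 15, "turn": 0, "jaw": 0.45}
    - {"dx": 0, "dy": -1, "dz": 43, "turn": 0, "jaw": 0.45}
    - {"dx": 0, "dy": -1, "dz": 73, "turn": 0, "jaw": 0.45}
    - {"dx": 0, "dy": -1, "dz": 103, "turn": 0, "jaw": 0.45}
    - {"dx": 0, "dy": -1, "dz": 128, "turn": 0, "jaw": 0.45}

```text
time: 6.68
tool_pos: [0.54, -0.2357, 0.1053]
tool_rot: [-0.001, -0.027, 1.0, 0.001]
contact_force: [0.5, 0.5, -5.7]
gripper_width: 0.693
grasp_force: 67.1
```

Call:
apply_moves:
  series:
    - {"dx": 0, "dy": 0, "dz": 14, "turn": 0, "jaw": 0.45}
    - {"dx": 0, "dy": 0, "dz": 24, "turn": 0, "jaw": 0.45}
    - {"dx": 0, "dy": 0, "dz": 30, "turn": 0, "jaw": 0.45}
    - {"dx": 0, "dy": 0, "dz": 34, "turn": 0, "jaw": 0.45}
    - {"dx": 0, "dy": 0, "dz": 34, "turn": 0, "jaw": 0.45}

```text
time: 7.1
tool_pos: [0.5416, -0.2376, 0.0744]
tool_rot: [0.0, -0.026, 1.0, -0.0]
contact_force: [0.2, 0.5, -4.4]
gripper_width: 0.697
grasp_force: 66.7
```

Call:
apply_moves:
  series:
    - {"dx": 0, "dy": 0, "dz": 2, "turn": 0, "jaw": 0.45}
    - {"dx": 0, "dy": 0, "dz": 4, "turn": 0, "jaw": 0.45}
    - {"dx": 0, "dy": 0, "dz": 6, "turn": 0, "jaw": 0.45}
    - {"dx": 0, "dy": 0, "dz": 8, "turn": 0, "jaw": 0.45}
    - {"dx": 0, "dy": 0, "dz": 8, "turn": 0, "jaw": 0.45}

```text
time: 7.52
tool_pos: [0.5409, -0.2374, 0.0656]
tool_rot: [-0.0, -0.026, 1.0, 0.0]
contact_force: [-1.1, -0.7, -5.2]
gripper_width: 0.695
grasp_force: 66.7
```

Call:
apply_moves:
  series:
    - {"dx": 0, "dy": 0, "dz": 1, "turn": 0, "jaw": 0.45}
    - {"dx": 0, "dy": 0, "dz": 2, "turn": 0, "jaw": 0.45}
    - {"dx": 0, "dy": 0, "dz": 2, "turn": 0, "jaw": 0.45}

```text
time: 7.77
tool_pos: [0.541, -0.2374, 0.0636]
tool_rot: [-0.0, -0.026, 1.0, 0.0]
contact_force: [0.4, -0.4, -5.3]
gripper_width: 0.693
grasp_force: 66.7
```

Call:
apply_moves:
  series:
    - {"dx": 0, "dy": 0, "dz": 1, "turn": 0, "jaw": 0.45}
    - {"dx": 0, "dy": 0, "dz": 2, "turn": 0, "jaw": 0.45}
    - {"dx": 0, "dy": 0, "dz": 2, "turn": 0, "jaw": 0.45}

```text
time: 8.02
tool_pos: [0.5413, -0.2375, 0.0633]
tool_rot: [-0.0, -0.026, 1.0, 0.0]
contact_force: [-4.1, 2.7, 3.4]
gripper_width: 0.695
grasp_force: 67.8
```

Floor reached: the force went from -5.3 to +3.4 N. Releasing.

Call:
apply_moves:
  series:
    - {"dx": 0, "dy": 0, "dz": 0, "turn": 0, "jaw": 0.25}
    - {"dx": 0, "dy": 0, "dz": 0, "turn": 0, "jaw": 0.15}
    - {"dx": 0, "dy": 0, "dz": 0, "turn": 0, "jaw": 0.05}
    - {"dx": 0, "dy": 0, "dz": 0, "turn": 0, "jaw": 0}
    - {"dx": 0, "dy": 0, "dz": 0, "turn": 0, "jaw": 0}

```text
time: 8.43
tool_pos: [0.5414, -0.2377, 0.0622]
tool_rot: [0.0, -0.026, 1.0, -0.0]
contact_force: [-0.9, -0.2, -0.1]
gripper_width: 1.0
grasp_force: 0.0
```

```bash
python3 -c "
from h import *
f=grab_frame('wrist');plan(.54,-.238,.2,93)
for b in blobs(f): print(int(b.sum()),sqfit(f,topface(f,b),.095))
"
```

```text
t 8.48 pos [ 0.5413 -0.2376  0.062 ] yaw 92.99 move [   1.3   -0.4 -138. ] turn -0.0 F [-0.03 -0.02 -0.75] w 1.006 tilt [ 0.0005 -0.0003]
20221 (array([ 0.5340307, -0.2379917]), (45.20240783691406, 58.213722229003906), 2.3929030895233154)
```

Opened, with no force on the tool. Backing straight up.

Call:
apply_moves:
  series:
    - {"dx": 0, "dy": 0, "dz": -10, "turn": 0, "jaw": 0}
    - {"dx": 0, "dy": 0, "dz": -30, "turn": 0, "jaw": 0}
    - {"dx": 0, "dy": 0, "dz": -60, "turn": 0, "jaw": 0}
    - {"dx": 0, "dy": 0, "dz": -90, "turn": 0, "jaw": 0}
    - {"dx": 0, "dy": 0, "dz": -115, "turn": 0, "jaw": 0}

```text
time: 8.9
tool_pos: [0.5415, -0.2377, 0.1798]
tool_rot: [0.001, -0.026, 1.0, -0.001]
contact_force: [0.2, -0.4, 0.3]
gripper_width: 0.998
grasp_force: 0.0
```

Call:
apply_moves:
  series:
    - {"dx": 0, "dy": 0, "dz": -25, "turn": 0, "jaw": 0}
    - {"dx": 0, "dy": 0, "dz": -45, "turn": 0, "jaw": 0}
    - {"dx": 0, "dy": 0, "dz": -45, "turn": 0, "jaw": 0}

```text
time: 9.15
tool_pos: [0.5435, -0.2388, 0.2289]
tool_rot: [0.005, -0.026, 1.0, -0.003]
contact_force: [-0.7, 0.4, 0.4]
gripper_width: 0.999
grasp_force: 0.0
```

```bash
python3 -c "
from h import *
fs=[grab_frame(n) for n in('wrist','side','top')];plan(.54,-.238,.2,93)
for f,z in zip(fs,(.095,.13,.13)):
  for b in blobs(f): print(int(b.sum()),sqfit(f,topface(f,b),z))
cv2.imwrite('pics/c4.png',cv2.resize(np.hstack([fs[0]['pixels'],fs[1]['pixels']]),(800,300))[...,::-1])
"
```

```text
t 9.3 pos [ 0.5409 -0.2373  0.2215] yaw 92.99 move [ 0.9 -0.7 21.5] turn -0.0 F [-0.9  -0.32 -0.6 ] w 1.0 tilt [-0.0003  0.0002]
4988 (array([ 0.5366615 , -0.23794876]), (48.65176773071289, 58.271453857421875), 2.496541976928711)
724 (array([0.49247101, 0.12025488]), (57.34872817993164, 58.322818756103516), 4.202320098876953)
1146 (array([ 0.52166998, -0.25150984]), (44.4334716796875, 55.736122131347656), 2.8807246685028076)
667 (array([0.60411243, 0.17336459]), (56.60200500488281, 53.9534797668457), 43.04121398925781)
738 (array([0.55132428, 0.29683224]), (56.65385818481445, 56.98570251464844), 86.06034088134766)
219 (array([ 0.52927521, -0.21644151]), (21.2657470703125, 44.25700759887695), 61.53242492675781)
698 (array([0.49077692, 0.12064915]), (55.079463958740234, 54.99491882324219), 4.121757984161377)
```

View pics/c4.png

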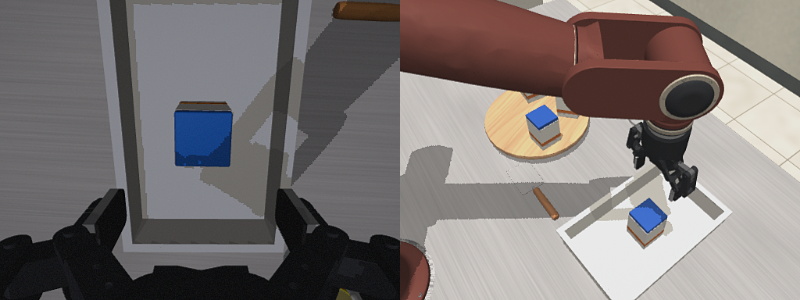

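The case stands upright on the tray floor (wrist panel about (203,138), side panel about (648,225)). The three light cases have not moved on the turntable, and the arm is clear.

```bash
python3 -c "
from plant import ticket
print(ticket.job_done())"
```

```text
the job is handed in; nothing more can be done
None
```

The first case I lifted weighed about 0.535 kg, so it was the heavy one (I didn't need to lift the others); it now stands upright on the tray floor, the three light cases are still standing on the turntable, and I handed the job in at about 9.3 s.

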